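Rock two trailer hubs for bearing play and send the worn one's new bearings down the chute

ROBOT

A 7-joint arm with a two-finger parallel gripper is mounted at the origin on the work surface. World frame = base frame: x ahead of the robot, y to its left, z up, the work surface at z = 0. Lengths are in mm, angles in rad, forces in N, time in s.
With the tool pointing down it reaches from about 400 to 875 mm from the base axis. Payload 6.5 kg.
Tool frame: the origin (TCP) lies midway between the tips of the shut fingers; the grasp point (between the pads) lies behind it (env.grip_point_offset is the z of the grasp point in the tool frame, in mm); z points along the fingers, y is the direction in which the jaws open and shut (so a half turn about z gives the same grasp; the last joint's range is limited). The gripper opens to 85 mm and grips with 20 to 120 N. Pads are 22 mm wide; open, the fingers measure 114 mm over their backs; the gripper's body (76 mm by 85 mm) begins 54 mm behind the grasp point. The pads swing forward as they close: fully open they stand 13 mm farther back than shut.
Start: joints at [-1.389, 0.536, -0.004, 1.538, 0.003, 1.067, -0.071], TCP at [159.422, 630.139, 231.29] pointing down, gripper open.
Joint ranges: [-2.7, 2.7], [-0.37, 2.16], [-1.27, 1.26], [0.24, 2.4], [-1.31, 4.45], [0.19, 1.91], [-2.76, 2.76]. Speed limits (rad/s): [2.39, 2.39, 3.14, 3.14, 3.14, 3.14, 3.14].

INTERFACE

Orientations are given as a unit quaternion [w, x, y, z].
In Python, from station import env gives the robot as it stands. Calls block until the motion is done:
- env.move_ptp(position, orientation): joint-space move of the TCP to a pose.
- env.servo_line(position, v=150, ori=None, until_force=None): straight line of the TCP; ori=None keeps the orientation; v is the mean speed in mm/s. With until_force (N) it stops when the force on the tool has changed by that much, and returns True; else False.
- env.set_joints(angles): joint-space move.
- env.grip(opening, effort=None): finger opening in mm; effort is the grip in N (None keeps the last); returns when the fingers have stopped.
- env.dwell(seconds).
- env.solve_ik(position, orientation): joint angles nearest the present ones, or None.
- env.get_state(): the state.
- env.camera(name): name is "side" or "top"; returns the picture (384x512x3 uint8, red, green, blue); there is no depth.
- env.camera_model(name): a dict with "vertical_fov" (degrees; the focal length in pixels is half the picture's height over the tangent of half this angle, whatever the lens; pixels are square), "cx", "cy" (the principal point, pixels), "cam_to_world" (4x4, takes a point from camera to world coordinates). Camera axes: x right, y up, looking along -z (the intrinsics and any distortion apply to the point x, -y, -z); pixel columns grow to the right and rows downward; lengths in mm; the calibration is good to about 2 mm. A picture is of the moment at which its call begins. camera_model takes no time and is no camera call.
A pose or a line that the arm cannot do raises env.PlanningError and nothing moves.
- env.hand_in(): hands the job in, once; it reports no verdict.
The state is a dict: "t": time; "joint_positions": joint angles; "dq": joint speeds; "joint_efforts": joint torques, N m; "position": TCP position; "tcp_rot": TCP orientation; "contact_force": force on the tool from outside, world axes, zero at the start; "torque": the same for the moment, N m; "grip_width": finger opening in mm.
Only numpy, scipy, OpenCV 4.12 (cv2) and the standard library are available. Lean on these libraries where they do the work, as an engineer would, in place of code of your own. Each camera call takes 0.05 s, during which the arm holds its last target.

TASK

Two trailer hubs are clamped on bench stands, each with its own new bearings on the mat beside it. Rock each hub side to side on its axle at the rim, the left one first, firmly to and fro twice, to feel for bearing play. One of them knocks loosely: throw its clamp lever right over to release it, and send every bearing from its mat down the covered chute, flange down and lengthwise, so that all end in the catch box; leave the sound hub clamped, its bearings standing on their mat, and the other things on the bench undisturbed.

Things in the scene. Friction and masses are not known exactly. Their poses are not given: they have to be found in the camera images.
- stand_a: one of two alike blue bench stands with a trailer wheel hub on a level stub axle; left (y > 0) or right; which hub is worn can only be felt. Fixed. Origin on the bench below the hub's flange; x along the axle to the hub's studs (about away from the robot), z up. Axle 145 mm up. Base 120 mm wide, x -155 to +45 mm; post 45 x 56 mm, centre x = -85 mm, top 167 mm up
- stand_b: the other stand, same shape and axes as stand a
- hub_a_top (a point): top of the rim of the wheel flange of the hub on stand a, 220 mm up: the flange is an upright steel disc, 150 mm across, square to the stand's x axis, its rim a round bead 14 mm thick; point at mid-thickness. Five studs stick out 34 mm on the +x side, none at the top. Pinch the rim here from above, fingers fore and aft along the stand's x
- hub_b_top (a point): the same point of the hub on stand b
- hub_a (a joint): rocking angle of hub a about the stand's y axis, through the bearing 75 mm below the rim's top, rad; positive = rim top towards the stand's +x, 0 = square. A sound hub is stiff and springs back: about 0.02 rad (1.4 mm at the rim) each way under 8 N at the rim. A worn one moves loosely (under 2 N) to a hard knock at 0.07 rad (5 mm) each way
- hub_b (a joint): the same for hub b. For either hub: firmly rocked means 8 to 12 N at the rim each way, held a moment (0.2 s); a worn hub must pass 0.055 rad each way, a sound one 0.008 rad (4 N). The hubs also turn on their axles, stiffly; that does not matter
- lever_a (a joint): red-gripped clamp lever on top of stand a's post, rad: 0 = clamped, 1.3 = released (stop), over = past 1.1. Bar 72 mm long, 12 mm thick, outer 30 mm a grip 20 mm thick; pivot at stand x = -85, y = 0, 170 mm up; swings in the stand's x-z plane. Clamped it leans 37 degrees to -x, away from the hub (tip x = -128, 227 mm up), released as far to +x. About 2 N swings it; stays where left
- lever_b (a joint): the same for the lever of stand b
- mat_l: left black rubber mat, 250 x 250 x 4 mm, fixed, beside the left stand; on it stand the new bearings l1.. for whichever hub is on the left. Origin at the centre of its underside
- mat_r: right mat, the same, with the bearings r1.. of whichever hub is on the right
- chute: covered gravity chute, fixed. x points downhill (level, away from the robot), z up, origin on the bench under the slide's upper end. Slippery white channel, 58 mm wide inside, falling 0.5 rad from 270 mm up at x = 0. Its first 140 mm (along the slope) are the open mouth, side walls 24 mm high; then a clear hood, 78 mm clear square to the slope, leads to the covered catch box
- mouth (a point): middle of the open mouth, on the slide's surface: 65 mm down the slope from the upper end, 239 mm above the bench. A bearing set down here lengthwise and let go slides by itself into the catch box at the foot: green walls, clear lid, x = 300 to 540 mm in the chute's frame, 220 mm wide, 175 mm high
- grease_tin: blue tin, 84 mm across, 100 mm high, standing; bystander, origin at its underside
- spray_can: white and red spray can, 66 mm across, 190 mm high, standing; bystander, origin at its underside
- mallet: rubber mallet, 280 mm long, lying; bystander
- l1 (a point): new flanged bearing l1, may be absent: flange 84 x 50 mm with half-round ends, 10 mm thick, at the bottom; brass-coloured round body 44 mm across on it; 60 mm high over all, 0.4 kg. Point at its centre, 30 mm above its underside; x along the flange, z up. It slides down the chute only flange down with the flange lengthwise (either end first); crosswise it straddles the side walls and sticks
- l2 (a point): new flanged bearing l2, as l1, on the left mat; may be absent
- l3 (a point): new flanged bearing l3, as l1, on the left mat; may be absent
- l4 (a point): new flanged bearing l4, as l1, on the left mat; may be absent
- r1 (a point): new flanged bearing r1, as l1, on the right mat; may be absent
- r2 (a point): new flanged bearing r2, as l1, on the right mat; may be absent
- r3 (a point): new flanged bearing r3, as l1, on the right mat; may be absent
- r4 (a point): new flanged bearing r4, as l1, on the right mat; may be absent
There are look-alikes about, which are no part of the job. Leave any brown look-alike of the part that bears r4 alone.

How it is judged (in metres and radians):
On the way, in this order (a step that is already met when the one before it is completed fails the run):
1. the left hub is rocked one way (rim top away from the robot) (((world y of stand_a above 0 m and value of joint hub_a above 0.055 rad) or (world y of stand_b above 0 m and value of joint hub_b above 0.008 rad))), for 0.1 s.
2. the left hub is rocked the other way (((world y of stand_a above 0 m and value of joint hub_a below -0.055 rad) or (world y of stand_b above 0 m and value of joint hub_b below -0.008 rad))), for 0.1 s.
3. the left hub is rocked the first way again (((world y of stand_a above 0 m and value of joint hub_a above 0.055 rad) or (world y of stand_b above 0 m and value of joint hub_b above 0.008 rad))), for 0.1 s.
4. the right hub is rocked one way (rim top away from the robot) (((world y of stand_a below 0 m and value of joint hub_a above 0.055 rad) or (world y of stand_b below 0 m and value of joint hub_b above 0.008 rad))), for 0.1 s.
5. the right hub is rocked the other way (((world y of stand_a below 0 m and value of joint hub_a below -0.055 rad) or (world y of stand_b below 0 m and value of joint hub_b below -0.008 rad))), for 0.1 s.
6. the right hub is rocked the first way again (((world y of stand_a below 0 m and value of joint hub_a above 0.055 rad) or (world y of stand_b below 0 m and value of joint hub_b above 0.008 rad))), for 0.1 s.
7. the clamp lever of the worn hub is thrown over (value of joint lever_a above 1.1 rad), for 0.1 s.
At the end, for the whole second after the job is handed in: the worn hub's clamp lever is over (past 1.1 rad), the sound hub's still clamped (under 0.2 rad); every bearing of the worn hub lies in the catch box; every bearing of the sound hub stands upright within 160 mm of the middle of its mat (((world y of stand_a above 0 m and value of joint lever_a above 1.1 rad and value of joint lever_b below 0.2 rad and (x of l1 in the frame of chute between 0.31 and 0.54 m and y of l1 in the frame of chute between -0.11 and 0.11 m and z of l1 in the frame of chute below 0.17 m) and (x of l2 in the frame of chute between 0.31 and 0.54 m and y of l2 in the frame of chute between -0.11 and 0.11 m and z of l2 in the frame of chute below 0.17 m) and (x of l3 in the frame of chute between 0.31 and 0.54 m and y of l3 in the frame of chute between -0.11 and 0.11 m and z of l3 in the frame of chute below 0.17 m) and (x of l4 in the frame of chute between 0.31 and 0.54 m and y of l4 in the frame of chute between -0.11 and 0.11 m and z of l4 in the frame of chute below 0.17 m) and (horizontal distance between r1 and mat_r below 0.16 m and angle between r1's own z axis and vertical below 0.2 rad and height (world z) of r1 below 0.045 m) and (horizontal distance between r2 and mat_r below 0.16 m and angle between r2's own z axis and vertical below 0.2 rad and height (world z) of r2 below 0.045 m) and (horizontal distance between r3 and mat_r below 0.16 m and angle between r3's own z axis and vertical below 0.2 rad and height (world z) of r3 below 0.045 m) and (horizontal distance between r4 and mat_r below 0.16 m and angle between r4's own z axis and vertical below 0.2 rad and height (world z) of r4 below 0.045 m)) or (world y of stand_a below 0 m and value of joint lever_a above 1.1 rad and value of joint lever_b below 0.2 rad and (x of r1 in the frame of chute between 0.31 and 0.54 m and y of r1 in the frame of chute between -0.11 and 0.11 m and z of r1 in the frame of chute below 0.17 m) and (x of r2 in the frame of chute between 0.31 and 0.54 m and y of r2 in the frame of chute between -0.11 and 0.11 m and z of r2 in the frame of chute below 0.17 m) and (x of r3 in the frame of chute between 0.31 and 0.54 m and y of r3 in the frame of chute between -0.11 and 0.11 m and z of r3 in the frame of chute below 0.17 m) and (x of r4 in the frame of chute between 0.31 and 0.54 m and y of r4 in the frame of chute between -0.11 and 0.11 m and z of r4 in the frame of chute below 0.17 m) and (horizontal distance between l1 and mat_l below 0.16 m and angle between l1's own z axis and vertical below 0.2 rad and height (world z) of l1 below 0.045 m) and (horizontal distance between l2 and mat_l below 0.16 m and angle between l2's own z axis and vertical below 0.2 rad and height (world z) of l2 below 0.045 m) and (horizontal distance between l3 and mat_l below 0.16 m and angle between l3's own z axis and vertical below 0.2 rad and height (world z) of l3 below 0.045 m) and (horizontal distance between l4 and mat_l below 0.16 m and angle between l4's own z axis and vertical below 0.2 rad and height (world z) of l4 below 0.045 m)))); the robot touches nothing.
It fails at once if the sound hub's clamp lever is moved (past 0.4 rad) (value of joint lever_b above 0.4 rad).
It fails at once if a bearing of the sound hub is lifted (more than 30 mm off its mat) ((world y of stand_a above 0 m and height (world z) of any of r1, r2, r3, r4 above 0.064 m) or (world y of stand_a below 0 m and height (world z) of any of l1, l2, l3, l4 above 0.064 m)).
It fails at once if a bystander is moved more than 40 mm or knocked over (distance of any of grease_tin, spray_can, mallet from where it was at the start of the episode above 0.04 m or angle between any of grease_tin, spray_can's own z axis and vertical above 0.5 rad).
Of bearing_l1, bearing_l2, bearing_l3, bearing_l4 only 2 to 4 are there at a start; the rules pass over those that are not, and their reading is None.
Of bearing_r1, bearing_r2, bearing_r3, bearing_r4 only 2 to 4 are there at a start; the rules pass over those that are not, and their reading is None.
At some moment in a run one of bearing_l1, bearing_l2, bearing_l3, bearing_l4, bearing_r1, bearing_r2, bearing_r3, bearing_r4 may be knocked a few centimetres aside while the robot is not near it.
It also fails if it takes over 210 s, if anything falls off the work surface, if the arm or the gripper's body presses on something with over 40 N, if the wrist force passes 120 N, or if a joint passes its speed limit or range.

## Working session

There is one attempt and no reset: what is moved stays moved. The work goes in short steps, each a Python script; the robot and the scene stay as the last script left them, time stands still between calls to the robot, and variables do not carry over. Pictures are saved under pics/ and viewed, and the job is handed in when it is done.

```bash
ls; mkdir -p pics; python3 - <<'E'
from station import env
import cv2,numpy as np
for n in ("side","top"):
    im=env.camera(n); cv2.imwrite(f"pics/{n}0.png",im[:,:,::-1])
    m=env.camera_model(n); print({k:(np.round(v,3).tolist() if not isinstance(v,str) else v) for k,v in m.items()})
s=env.get_state(); print(s, env.grip_point_offset)
E
```

```text
pics
{'vertical_fov': 43.866, 'cx': 253.035, 'cy': 193.702, 'cam_to_world': [[0.841, 0.281, -0.463, -274.888], [-0.541, 0.462, -0.703, -1345.588], [0.016, 0.841, 0.54, 1125.998], [0.0, 0.0, 0.0, 1.0]]}
{'vertical_fov': 52.301, 'cx': 253.146, 'cy': 187.59, 'cam_to_world': [[0.025, 0.995, -0.097, 405.031], [-0.999, 0.027, 0.017, -85.443], [0.02, 0.096, 0.995, 1463.491], [0.0, 0.0, 0.0, 1.0]]}
{'t': 0.1, 'joint_positions': array([-1.3892228 ,  0.53709934, -0.0044396 ,  1.53876527,  0.00258291,
        1.06728693, -0.07121089]), 'dq': array([ 3.43020436e-04, -3.16129308e-03, -1.43896749e-03, -3.54068747e-03,
       -7.06788258e-05,  6.40589037e-04,  7.75767196e-04]), 'joint_efforts': array([ 2.28636884e-03, -5.84563208e+01,  1.05161548e+00, -2.59777504e+01,
        1.26322292e-02,  4.59237053e-03, -1.39466013e-05]), 'position': array([159.27985684, 629.60246982, 230.4984151 ]), 'tcp_rot': array([-4.63966875e-05,  1.23543581e-01,  9.92338844e-01, -7.75196869e-04]), 'contact_force': array([ 0.16865009, -0.54590659,  0.31683987]), 'torque': array([-0.00510828,  0.02041267,  0.02971758]), 'grip_width': 85.57449478004219} -18.700000000000003
```

View pics/side0.png

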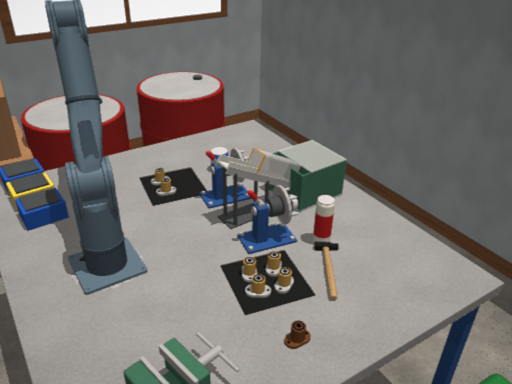

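View pics/top0.png

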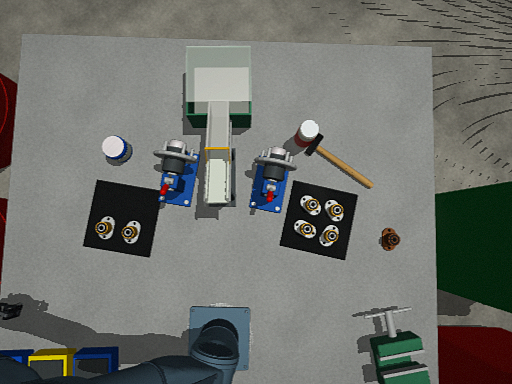

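The top view shows the left mat (2 bearings near (105,227) and (131,232)) and the right mat (4 bearings). The chute is at about (218,165) and the stands at (175,175) and (270,180). Next I'll enlarge these areas to measure them.

```bash
cat > h.py <<'E'
from station import env
import cv2,numpy as np
def cam(n):
    m=env.camera_model(n); f=192/np.tan(np.radians(m["vertical_fov"])/2)
    return m,f,np.array(m["cam_to_world"])
def ray(n,u,v):
    m,f,T=cam(n); d=np.array([(u-m["cx"])/f,-(v-m["cy"])/f,-1.]); return T[:3,3],T[:3,:3]@d
def at(n,u,v,z):
    o,d=ray(n,u,v); return o+d*(z-o[2])/d[2]
def proj(n,p):
    m,f,T=cam(n); c=T[:3,:3].T@(np.asarray(p,float)-T[:3,3]); return np.array([m["cx"]+f*c[0]/-c[2],m["cy"]-f*c[1]/-c[2]])
def snap(n,name,crop=None,s=1):
    im=env.camera(n)[:,:,::-1].copy(); cv2.imwrite(f"pics/{name}_raw.png",im)
    if crop:
        x0,y0,x1,y1=crop; im=im[y0:y1,x0:x1]
    if s!=1: im=cv2.resize(im,None,fx=s,fy=s,interpolation=cv2.INTER_CUBIC)
    cv2.imwrite(f"pics/{name}.png",im)
E
python3 - <<'E'
import cv2
im=cv2.imread("pics/top0.png")
def c(n,x0,y0,x1,y1,s): cv2.imwrite(f"pics/{n}.png",cv2.resize(im[y0:y1,x0:x1],None,fx=s,fy=s,interpolation=cv2.INTER_CUBIC))
c("c1",140,130,300,215,5); c("c2",75,170,165,260,6); c("c3",275,175,365,265,6)
im=cv2.imread("pics/side0.png"); c("c4",130,135,350,310,3.6)
E
python3 - <<'E'
from h import *
print(proj("top",[0,0,0]),proj("side",[0,0,0]))
E
```

```text
[218.76826189 337.2176142 ] [106.80559742 264.2257671 ]
```

View pics/c1.png

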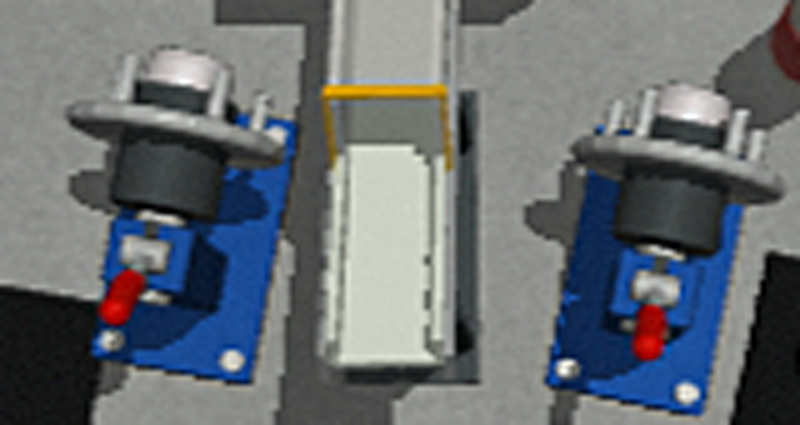

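View pics/c2.png

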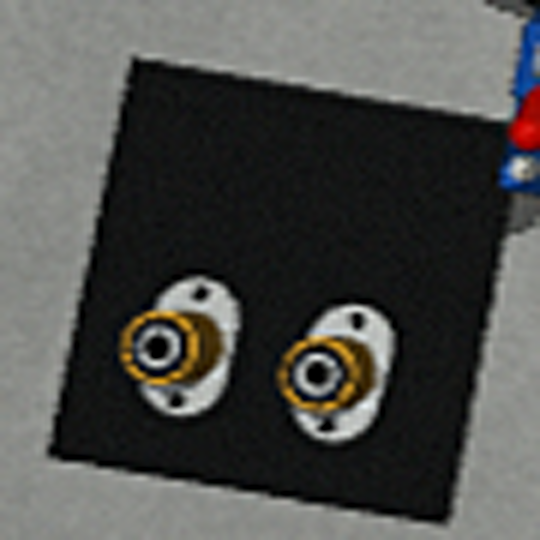

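View pics/c3.png

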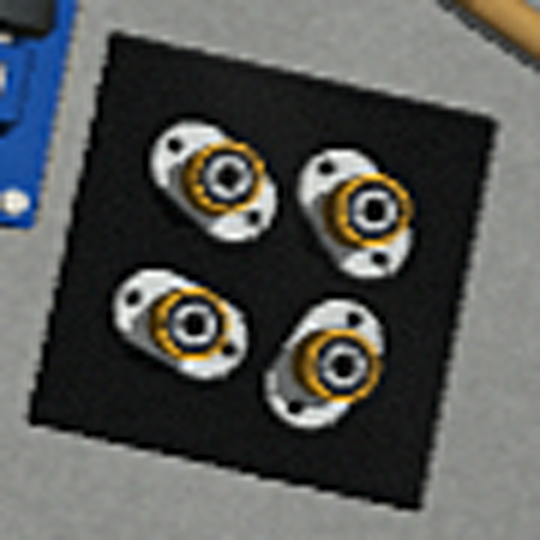

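View pics/c4.png

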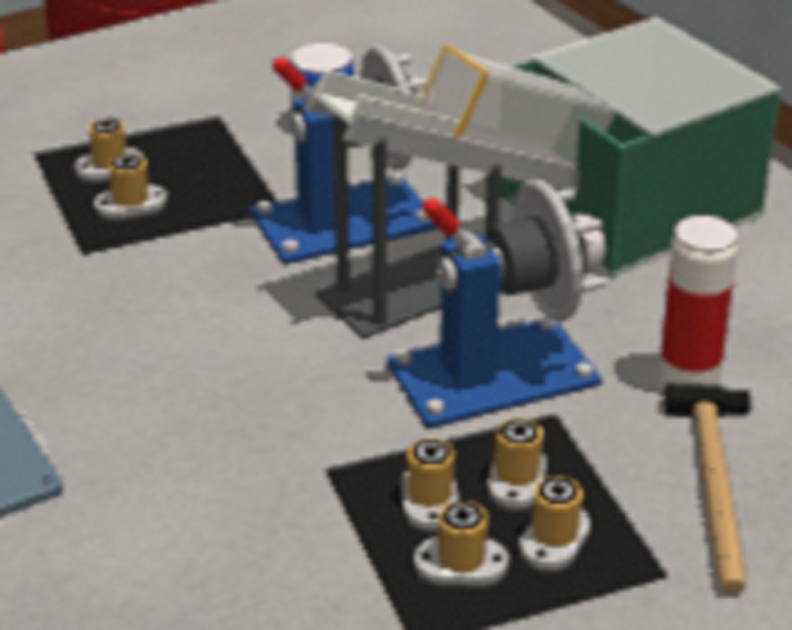

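```bash
cat > meas.py <<'E'
from h import *
from scipy.optimize import least_squares
def up(x0,y0,s,X,Y): return x0+(X+.5)/s-.5, y0+(Y+.5)/s-.5
np.set_printoptions(precision=1,suppress=True)
for nm,cr,pts in (("matL",(75,170,6),[(135,60),(520,122),(448,523),(50,456)]),("matR",(275,175,6),[(112,33),(497,122),(420,510),(30,422)])):
    P=np.array([at("top",*up(*cr,*p),4)[:2] for p in pts]); print(nm,P.mean(0),[np.linalg.norm(P[i]-P[(i+1)%4]) for i in range(4)],np.degrees(np.arctan2(*(P[0]-P[3])[::-1])))
# stands
def fit(obs):
    def w(p,q): c,s=np.cos(p[2]),np.sin(p[2]); return [p[0]+c*q[0]-s*q[1],p[1]+s*q[0]+c*q[1],q[2]]
    r=lambda p: np.concatenate([proj(c,w(p,q))-uv for c,q,uv in obs])
    o=least_squares(r,[600,0,0],x_scale=[100,100,.1],loss='soft_l1'); print(o.x, np.degrees(o.x[2])); print(r(o.x).reshape(-1,2).tolist()); return o.x,w
t=lambda X,Y: np.array(up(140,130,5,X,Y)); s=lambda X,Y: np.array(up(130,135,3.6,X,Y))
L=[("top",(0,75,145),t(67,110)),("top",(0,-75,145),t(285,155)),("top",(-155,60,10),t(93,355)),("top",(-155,-60,10),t(250,382)),("top",(45,-60,10),t(299,122)),
   ("side",(-155,60,10),s(250,210)),("side",(-155,-60,10),s(290,258))]
R=[("top",(0,75,145),t(573,150)),("top",(0,-75,145),t(785,190)),("top",(-155,60,10),t(547,385)),("top",(-155,-60,10),t(702,412)),
   ("side",(-155,60,10),s(388,362)),("side",(-155,-60,10),s(430,422)),("side",(45,-60,10),s(602,378)),("side",(0,0,220),s(540,185)),("side",(0,0,70),s(568,318))]
pl,w=fit(L); pr,_=fit(R)
for p in (pl,pr): print("rim top",w(p,(0,0,220)),proj("top",w(p,(0,0,220))),proj("side",w(p,(0,0,220))),"tip",proj("top",w(p,(-128,0,227))))
# chute: upper end corners
C=[("top",(0,0,270),t(390,362))]
a=[at("top",*t(330,360),270+10),at("top",*t(450,360),280)]; print(a)
# floor edges: slide surface inner edges near mouth
for X,Y,z in ((340,352,262),(440,355,262),(345,150,205),(432,150,205)): print(at("top",*t(X,Y),z))
E
python3 meas.py
```

```text
matL [422.3 368.8] [np.float64(242.07703737854575), np.float64(249.19058520184686), np.float64(246.40791427618854), np.float64(247.30681598064763)] -8.403446944056945
matR [ 433.6 -358.7] [np.float64(247.80381982338022), np.float64(246.12869800849975), np.float64(246.60996140026046), np.float64(247.5256171801341)] -10.95881768536687
[633.7 159.7  -0.1] -7.996321501704451
[[0.33724989240857894, 0.8759979224420533], [0.2684900302867561, -0.8374115463531382], [-0.23255765199780853, 0.005343612654854724], [0.3302532744340283, -0.05872344938734386], [0.09552541743394727, -0.5650781947017833], [-0.14191532019430042, -1.1365162774511361], [-1.6387082965713375, -0.20848089974191453]]
[ 618.2 -182.5   -0.2] -9.557523865494694
[[-0.27077634752512836, -0.4036459187798016], [0.46989013092667165, 0.021444606750520734], [0.15989633173506945, -0.07240691149328882], [0.8452422864639857, 0.7117306189410044], [-0.8071765948364771, -1.8642719653289817], [-0.3525265244760192, 0.13892457541163594], [0.6422948579719332, -0.427015790817876], [2.941876716507693, 0.5431927955858953], [-6.819114343540491, -2.6740910175892907]]
rim top [np.float64(633.6557182546684), np.float64(159.73561658395377), 220] [170.9 152. ] [237.1 148.1] tip [163. 191.]
rim top [np.float64(618.2232832692641), np.float64(-182.5231123966743), 220] [277.3 159.7] [282.6 186.6] tip [270.  198.5]
[array([473.8,  36.7, 280. ]), array([475.7, -35.8, 280. ])]
[479.9  32.6 262. ]
[479.6 -28.8 262. ]
[614.9  39.7 205. ]
[616.5 -16.7 205. ]
```

```bash
python3 - <<'E'
import cv2
im=cv2.imread("pics/top0.png")
cv2.imwrite("pics/d1.png",cv2.resize(im[35:215,175:260],None,fx=3.3,fy=3.3,interpolation=cv2.INTER_CUBIC))
E
```

```text
(no output)
```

View pics/d1.png

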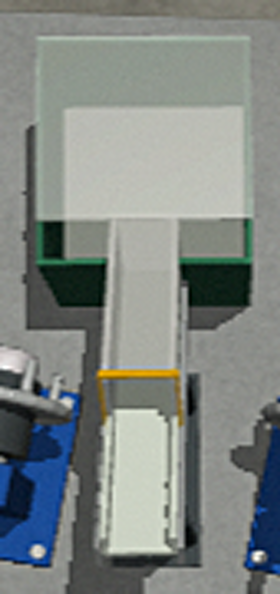

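```bash
cat >> meas.py <<'E'
print("chute")
d=lambda X,Y: np.array(up(175,35,3.3,X,Y))
c5,s5=np.cos(.5),np.sin(.5)
sl=lambda a,y,n:(a*c5+n*s5,y,270-a*s5+n*c5)
O=[("top",(540,110,175),d(37,38)),("top",(540,-110,175),d(250,38)),("top",(300,-110,175),d(252,262)),("top",(300,110,175),d(37,262)),
("top",sl(140,32,78),d(99,373)),("top",sl(140,-32,78),d(180,373)),("top",sl(0,32,0),d(106,556)),("top",sl(0,-32,0),d(184,556))]
pc,w=fit(O)
print("mouth",w(pc,sl(65,0,0)))
E
python3 meas.py | sed -n '/chute/,$p'
cat > brg.py <<'E'
# bearings: white flange blob (z=14) on mats, using colour segmentation -> minAreaRect of flange+body is biased; print body ring centre at z=64
from meas import *
E

```

```text
chute
[475.3   0.8   0. ] 2.4899459556160086
[[0.04412063470056182, -0.039012763851062005], [-0.16903089193107235, -0.5980075575880761], [0.4885065293384798, -0.1280995329059209], [0.18458705099334338, 0.6862527506835931], [2.140591237356091, 2.2078021609834195], [-1.637626464181949, 1.9091591363676912], [0.43501894131372865, -1.340846652801389], [-2.190078053329586, -1.7027222922468184]]
mouth [np.float64(532.2458059874807), np.float64(3.3109775990271917), np.float64(238.8373399907268)]
```

```bash
cat > ov.py <<'E'
import sys,io,contextlib
with contextlib.redirect_stdout(io.StringIO()):
    from meas import *
im=cv2.imread("pics/top0.png"); x0,y0,S=185,125,9
big=cv2.resize(im[y0:y0+65+20,x0:x0+65],None,fx=S,fy=S,interpolation=cv2.INTER_NEAREST)
def ln(a,b,col):
    q=[tuple(int(round(v)) for v in ((proj("top",w(pc,p))-[x0,y0]+.5)*S-.5)) for p in (a,b)]; cv2.line(big,*q,col,1)
for y in (29,-29):
    ln(sl(0,y,0),sl(140,y,0),(0,0,255)); ln(sl(0,y,24),sl(140,y,24),(255,0,0)); ln(sl(0,y,0),sl(0,y,24),(255,0,255))
ln(sl(0,29,0),sl(0,-29,0),(0,0,255))
cv2.imwrite("pics/ov1.png",big[:,:600])
E
python3 ov.py
```

```text
(no output)
```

View pics/ov1.png

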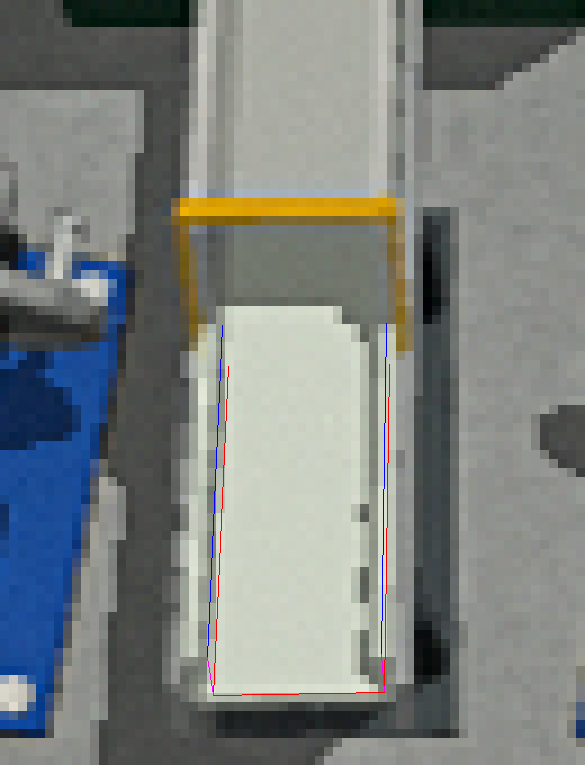

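```bash
cat >> h.py <<'E'
from scipy.spatial.transform import Rotation as Rot
# poses (x,y,yaw)
STAND={"L":(633.7,159.7,np.radians(-8.0)),"R":(618.2,-182.5,np.radians(-9.6))}
CH=(475.3,1.0,0.055)
def wp(p,q):
    c,s=np.cos(p[2]),np.sin(p[2]); return np.array([p[0]+c*q[0]-s*q[1],p[1]+s*q[0]+c*q[1],q[2]])
def quat(zax,yax):
    z=np.array(zax,float);z/=np.linalg.norm(z); y=np.array(yax,float); y-=z*(y@z); y/=np.linalg.norm(y)
    q=Rot.from_matrix(np.column_stack([np.cross(y,z),y,z])).as_quat(); return np.array([q[3],q[0],q[1],q[2]])
def down(ang): return quat([0,0,-1],[np.cos(ang),np.sin(ang),0])  # jaw axis at world angle ang
def F(): return np.array(env.get_state()["contact_force"])
def st():
    s=env.get_state(); print("t%.2f"%s["t"],np.round(s["position"],1),"F",np.round(s["contact_force"],1),"w%.1f"%s["grip_width"]); return s
def best_down(p,ang):
    q0=np.array(env.get_state()["joint_positions"]); b=None
    for a in (ang,ang+np.pi):
        j=env.solve_ik(list(p),down(a))
        if j is not None:
            c=np.abs(np.array(j)-q0).max()
            if b is None or c<b[0]: b=(c,a,np.array(j))
    return b
E
python3 - <<'E'
from h import *
for k in "LR":
    p=STAND[k]; 
    for z in (340,205): print(k,z,best_down(wp(p,(0,0,z)),p[2]))
for k in "LR": print(best_down(wp(STAND[k],(-170,0,205)),STAND[k][2]+np.pi/2))
n=np.array([np.sin(.5)*np.cos(CH[2]),np.sin(.5)*np.sin(CH[2]),np.cos(.5)])
ya=CH[2]+np.pi/2
for t in (.5,.4,.3):
  for a in (ya,ya+np.pi,CH[2],CH[2]+np.pi):
    n=np.array([np.sin(t)*np.cos(CH[2]),np.sin(t)*np.sin(CH[2]),np.cos(t)])
    print(t,[None if (j:=env.solve_ik(list(np.array([532,4,239])+n*h),quat(-n,[np.cos(a),np.sin(a),0]))) is None else np.round(j,2) for h in (26,120)])
E
```

```text
L 340 (np.float64(0.6769743672677019), np.float64(-0.13962634015954636), array([-0.71224843,  0.50940873,  0.60798202,  1.42235275, -0.29321436,
        1.30077635, -0.22555152]))
L 205 (np.float64(0.6944748955182422), np.float64(-0.13962634015954636), array([-0.6947479 ,  0.62765228,  0.57167243,  1.57741104, -0.37544184,
        1.04810312, -0.16001298]))
R 340 (np.float64(1.003109676197234), np.float64(-0.16755160819145562), array([-0.38611312,  0.59606921,  0.97063543,  1.46008181, -0.49534092,
        1.34520211,  0.44641666]))
R 205 (np.float64(0.9921605246078733), np.float64(-0.16755160819145562), array([-0.39706228,  0.76220942,  0.98646313,  1.61648212, -0.68487972,
        1.14443835,  0.59122758]))
(np.float64(1.1261438231220793), np.float64(1.4311699866353502), array([-0.65487187,  0.31872884,  0.2292558 ,  1.96516463, -0.09348948,
        0.86766443,  1.05493293]))
(np.float64(1.0162907773230658), np.float64(4.544837372193234), array([-0.51426523,  0.39619075,  0.93753014,  2.04835654, -0.41070154,
        0.89331475, -1.08750167]))
0.5 [array([-0.26,  0.66,  0.28,  1.39
[... 661 characters left out ...]
  0.59,  1.49, -0.27,  1.52,  0.23]), array([-0.44,  0.64,  0.62,  1.27, -0.28,  1.73,  0.22])]
0.4 [array([-0.71,  0.82,  1.09,  1.51, -0.55,  1.62, -2.64]), array([-0.64,  0.8 ,  1.09,  1.29, -0.52,  1.81, -2.69])]
0.3 [array([-0.34,  0.52,  0.37,  1.57, -0.16,  1.39,  1.69]), array([-0.36,  0.51,  0.42,  1.38, -0.17,  1.6 ,  1.7 ])]
0.3 [array([-0.65,  0.64,  0.88,  1.59, -0.41,  1.44, -1.21]), array([-0.64,  0.63,  0.93,  1.4 , -0.4 ,  1.65, -1.22])]
0.3 [array([-0.49,  0.56,  0.6 ,  1.58, -0.27,  1.4 ,  0.22]), array([-0.49,  0.54,  0.64,  1.39, -0.26,  1.61,  0.21])]
0.3 [array([-0.75,  0.75,  1.09,  1.59, -0.54,  1.5 , -2.65]), array([-0.71,  0.7 ,  1.09,  1.4 , -0.49,  1.68, -2.71])]
```

```bash
python3 - <<'E'
from h import *
p=STAND["L"]
s=st(); env.servo_line([s["position"][0],s["position"][1],345],v=250)
c,a,j=best_down(wp(p,(0,0,330)),p[2]); env.move_ptp(list(wp(p,(0,0,330))),down(a)); env.grip(50)
env.servo_line(list(wp(p,(0,0,250))),v=200)
st(); snap("top","t1",(140,110,300,220),5); snap("side","s1",(170,110,320,220),5)
E
```

```text
t0.10 [159.3 629.6 230.5] F [ 0.2 -0.5  0.3] w85.6
t4.08 [634.2 159.6 250.8] F [-0.3 -0.5  0.5] w50.0
```

View pics/t1.png

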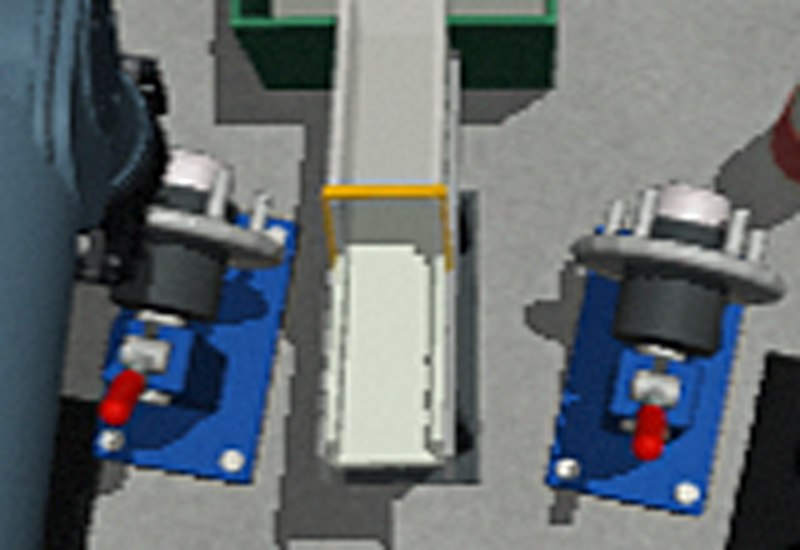

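View pics/s1.png

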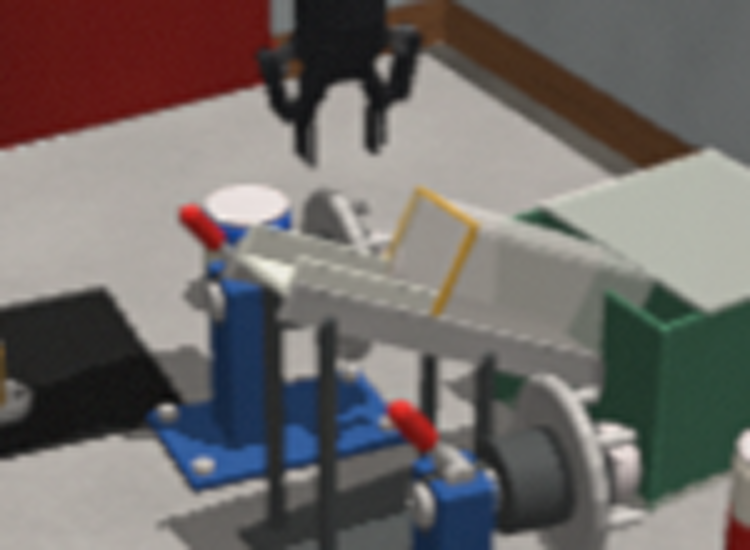

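```bash
python3 - <<'E'
from h import *
p=STAND["L"]
print(env.servo_line(list(wp(p,(0,0,196))),v=80,until_force=6)); st()
env.grip(5,30); env.dwell(0.3); st()
snap("side","s2",(170,110,320,220),5)
E
```

```text
False
t5.00 [634.1 159.7 196.3] F [ 0.5 -0.3 -0.2] w49.9
t5.72 [632.8 160.  196.6] F [-5.6  0.5  6. ] w12.6
```

View pics/s2.png

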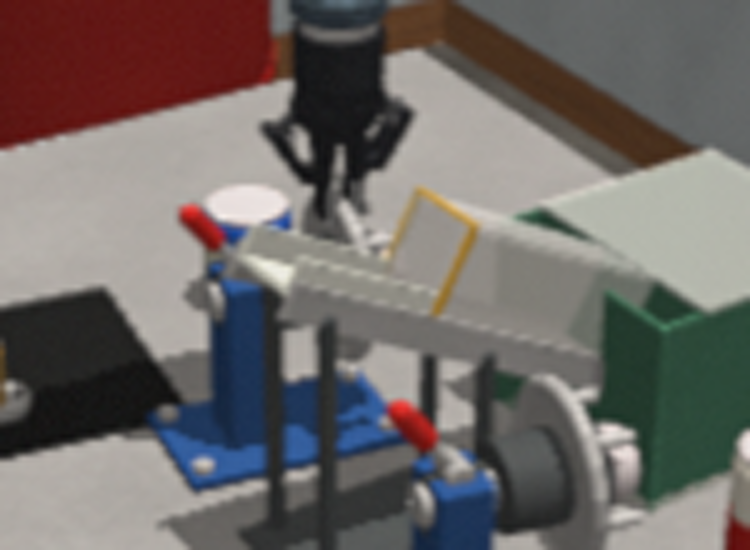

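```bash
cat >> h.py <<'E'
def rock(k,dirs,cmd0=0.,z=196,target=9.5,maxd=16,step=1.0):
    p=STAND[k]; ax=np.array([np.cos(p[2]),np.sin(p[2]),0]); c=cmd0; base=np.array(wp(p,(0,0,z)))
    for d in dirs:
        while True:
            s=env.get_state(); f=-np.array(s["contact_force"])@ax*d
            pos=(np.array(s["position"])-base)@ax
            print("d%+d cmd%+.1f pos%+.2f push %.1f"%(d,c,pos,f*d), end=" | ")
            if f>=target: break
            if abs(c+d*step)>maxd: print("MAXD"); break
            c+=d*(step if f<target-3 else step/2); env.servo_line(list(base+ax*c),v=40); env.dwell(0.05)
        env.dwell(0.3); s=env.get_state()
        print("\nHELD d%+d pos %.2f push %.1f t%.2f"%(d,(np.array(s["position"])-base)@ax,-np.array(s["contact_force"])@ax,s["t"]))
    return c
E
python3 - <<'E'
from h import *
print(rock("L",[1,-1]))
E
```

```text
d+1 cmd+0.0 pos-0.92 push 5.3 | d+1 cmd+1.0 pos-0.64 push 7.0 | d+1 cmd+1.5 pos-0.47 push 8.4 | d+1 cmd+2.0 pos-0.34 push 9.2 | d+1 cmd+2.5 pos-0.18 push 10.8 | 
HELD d+1 pos -0.17 push 9.7 t7.27
d-1 cmd+2.5 pos-0.17 push 9.7 | d-1 cmd+1.5 pos-0.58 push 8.7 | d-1 cmd+0.5 pos-0.91 push 6.7 | d-1 cmd-0.5 pos-1.10 push 4.1 | d-1 cmd-1.5 pos-1.32 push 2.9 | d-1 cmd-2.5 pos-1.67 push -0.2 | d-1 cmd-3.5 pos-2.04 push -4.1 | d-1 cmd-4.5 pos-2.47 push -5.4 | d-1 cmd-5.5 pos-2.78 push -7.5 | d-1 cmd-6.0 pos-2.93 push -9.3 | d-1 cmd-6.5 pos-3.08 push -10.1 | 
HELD d-1 pos -3.10 push -10.1 t10.57
-6.5
```

The left hub is springy, about ±1.5 mm at 10 N, so it feels sound. I'll finish its second to-and-fro and then rock the right hub.

```bash
python3 - <<'E'
from h import *
p=STAND["L"]
c=rock("L",[1,-1],-6.5)
env.servo_line(list(wp(p,(-2.5,0,196))),v=40); env.grip(50); env.servo_line(list(wp(p,(0,0,330))),v=250); st()
p=STAND["R"]
c,a,j=best_down(wp(p,(0,0,330)),p[2]); env.move_ptp(list(wp(p,(0,0,330))),down(a))
env.servo_line(list(wp(p,(0,0,250))),v=200); st()
snap("side","s3",(200,110,350,260),4); snap("top","t3",(140,110,300,220),5)
E
```

```text
d+1 cmd-6.5 pos-3.10 push -10.1 | d+1 cmd-5.5 pos-2.71 push -8.1 | d+1 cmd-4.5 pos-2.40 push -5.7 | d+1 cmd-3.5 pos-2.13 push -3.9 | d+1 cmd-2.5 pos-1.76 push -2.2 | d+1 cmd-1.5 pos-1.50 push -0.0 | d+1 cmd-0.5 pos-1.19 push 2.4 | d+1 cmd+0.5 pos-0.85 push 5.3 | d+1 cmd+1.5 pos-0.54 push 8.1 | d+1 cmd+2.0 pos-0.40 push 7.6 | d+1 cmd+2.5 pos-0.28 push 9.7 | 
HELD d+1 pos -0.25 push 9.5 t13.87
d-1 cmd+2.5 pos-0.25 push 9.5 | d-1 cmd+1.5 pos-0.66 push 7.3 | d-1 cmd+0.5 pos-0.95 push 5.2 | d-1 cmd-0.5 pos-1.26 push 3.1 | d-1 cmd-1.5 pos-1.61 push 0.5 | d-1 cmd-2.5 pos-1.89 push -1.3 | d-1 cmd-3.5 pos-2.22 push -2.5 | d-1 cmd-4.5 pos-2.51 push -5.8 | d-1 cmd-5.5 pos-2.85 push -7.7 | d-1 cmd-6.0 pos-2.97 push -8.8 | d-1 cmd-6.5 pos-3.14 push -10.2 | 
HELD d-1 pos -3.12 push -10.4 t17.17
t18.54 [633.2 159.8 329.3] F [-0.8  0.3  0.1] w50.1
t20.38 [ 618.9 -181.9  250.7] F [-0.8 -0.2  0.8] w49.9
```

View pics/s3.png

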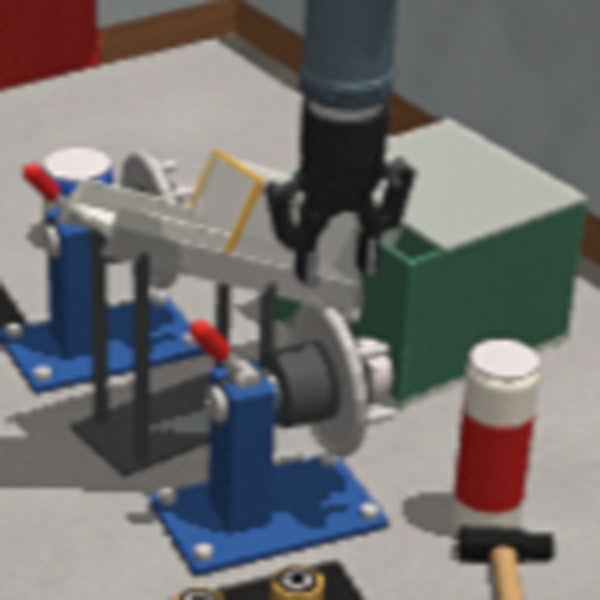

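View pics/t3.png

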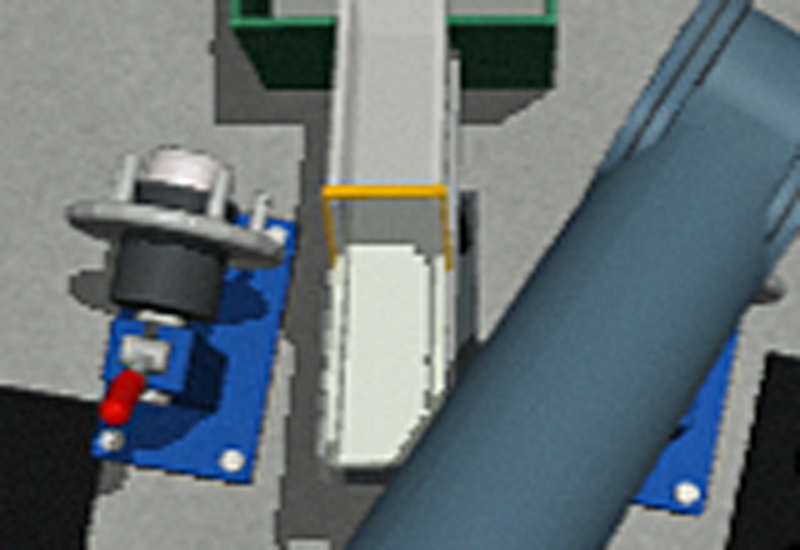

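The gripper straddles the right rim, with the rim top at about (325,305) in the crop.

```bash
python3 - <<'E'
from h import *
p=STAND["R"]
print(env.servo_line(list(wp(p,(0,0,196))),v=80,until_force=6)); st()
env.grip(5,30); env.dwell(0.3); st()
c=rock("R",[1,-1],step=1.0,maxd=22); print(c)
E
```

```text
False
t21.31 [ 618.5 -182.8  196.3] F [0.8 0.5 0.2] w49.8
t22.02 [ 618.6 -182.6  196.5] F [0.2 1.2 5.3] w12.7
d+1 cmd+0.0 pos+0.39 push 0.1 | d+1 cmd+1.0 pos+1.15 push 0.4 | d+1 cmd+2.0 pos+1.81 push 1.7 | d+1 cmd+3.0 pos+2.41 push 2.6 | d+1 cmd+4.0 pos+3.31 push 2.7 | d+1 cmd+5.0 pos+3.41 push 6.5 | d+1 cmd+6.0 pos+3.47 push 11.2 | 
HELD d+1 pos 3.45 push 10.3 t24.12
d-1 cmd+6.0 pos+3.45 push 10.3 | d-1 cmd+5.0 pos+3.38 push 5.9 | d-1 cmd+4.0 pos+3.35 push 5.2 | d-1 cmd+3.0 pos+3.16 push 1.1 | d-1 cmd+2.0 pos+2.31 push -0.9 | d-1 cmd+1.0 pos+1.46 push -2.4 | d-1 cmd+0.0 pos+0.60 push -3.6 | d-1 cmd-1.0 pos-0.21 push -5.7 | d-1 cmd-2.0 pos-0.90 push -5.2 | d-1 cmd-3.0 pos-1.65 push -4.7 | d-1 cmd-4.0 pos-2.45 push -5.7 | d-1 cmd-5.0 pos-3.25 push -5.9 | d-1 cmd-6.0 pos-4.05 push -6.0 | d-1 cmd-7.0 pos-4.80 push -7.6 | d-1 cmd-7.5 pos-5.17 push -6.9 | d-1 cmd-8.0 pos-5.55 push -7.0 | d-1 cmd-8.5 pos-5.99 push -6.3 | d-1 cmd-9.5 pos-6.07 push -9.8 | 
HELD d-1 pos -6.07 push -10.6 t29.52
-9.5
```

The right hub travels 9.5 mm to hard stops at both ends, so this is the worn one (stand_a).

```bash
python3 - <<'E'
from h import *
p=STAND["R"]
c=rock("R",[1,-1],-9.5,step=1.5,maxd=22)
env.servo_line(list(wp(p,(-1.5,0,196))),v=60); env.dwell(.1); env.grip(50); env.servo_line(list(wp(p,(0,0,330))),v=250); st()
# lever: closed fingers, jaws along stand y
b=best_down(wp(p,(-185,0,300)),p[2]+np.pi/2); env.move_ptp(list(wp(p,(-185,0,300))),down(b[1])); env.grip(0)
env.servo_line(list(wp(p,(-180,0,207))),v=200); st()
snap("side","s4",(200,110,350,260),4)
E
```

```text
d+1 cmd-9.5 pos-6.07 push -10.6 | d+1 cmd-8.0 pos-5.84 push -5.6 | d+1 cmd-6.5 pos-5.13 push -2.7 | d+1 cmd-5.0 pos-4.25 push -1.4 | d+1 cmd-3.5 pos-3.32 push 0.3 | d+1 cmd-2.0 pos-2.33 push 1.2 | d+1 cmd-0.5 pos-1.25 push 1.7 | d+1 cmd+1.0 pos-0.09 push 2.2 | d+1 cmd+2.5 pos+1.22 push 2.5 | d+1 cmd+4.0 pos+2.97 push 3.8 | d+1 cmd+5.5 pos+3.43 push 9.0 | d+1 cmd+6.2 pos+3.45 push 11.6 | 
HELD d+1 pos 3.49 push 11.2 t33.12
d-1 cmd+6.2 pos+3.49 push 11.2 | d-1 cmd+4.8 pos+3.41 push 6.8 | d-1 cmd+3.2 pos+3.17 push 3.6 | d-1 cmd+1.8 pos+2.39 push -1.3 | d-1 cmd+0.2 pos+1.09 push -4.0 | d-1 cmd-1.2 pos-0.13 push -5.1 | d-1 cmd-2.8 pos-1.15 push -6.6 | d-1 cmd-3.5 pos-1.67 push -6.7 | d-1 cmd-4.2 pos-2.20 push -6.7 | d-1 cmd-5.0 pos-2.89 push -5.9 | d-1 cmd-6.5 pos-4.13 push -6.5 | d-1 cmd-8.0 pos-5.32 push -6.7 | d-1 cmd-8.8 pos-5.94 push -7.0 | d-1 cmd-9.5 pos-6.04 push -9.1 | d-1 cmd-10.2 pos-6.07 push -11.4 | 
HELD d-1 pos -6.08 push -10.9 t37.62
t39.15 [ 617.8 -182.2  329.3] F [-0.   0.2 -0.7] w49.7
t41.56 [ 441.1 -152.8  207.6] F [ 0.  -0.4  0.6] w-0.0
```

View pics/s4.png

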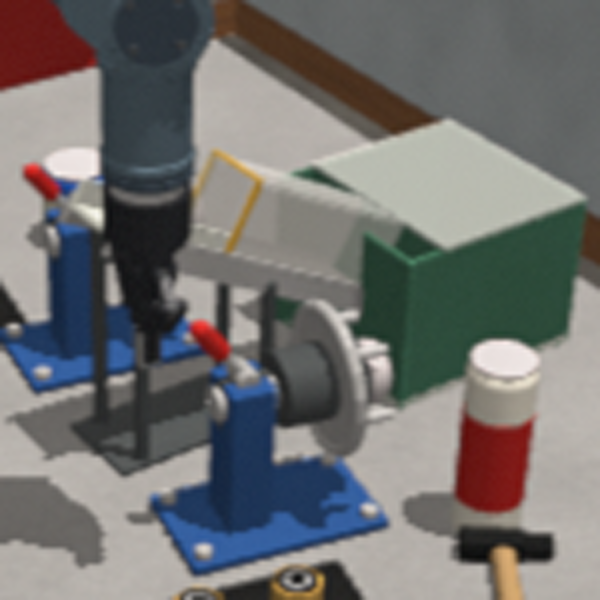

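```bash
python3 - <<'E'
from h import *
p=STAND["R"]
for x in (-120,-95):
    print(env.servo_line(list(wp(p,(x,0,207))),v=60,until_force=20)); st()
print(env.servo_line(list(wp(p,(-70,0,207))),v=40,until_force=12)); st(); env.dwell(.2)
s=st(); print((np.array(s["position"])-wp(p,(0,0,207)))@[np.cos(p[2]),np.sin(p[2]),0])
env.servo_line(list(wp(p,(-110,0,207))),v=150); env.servo_line(list(wp(p,(-140,0,320))),v=250)
j=env.get_state()["joint_positions"]
snap("side","s5",(200,110,350,260),4)
E
```

```text
False
t42.76 [ 499.9 -162.6  207. ] F [ 0.2 -0.1  1. ] w0.1
False
t43.33 [ 525.  -166.7  206.9] F [ 0.3  0.  -0.3] w-0.0
True
t43.82 [ 540.2 -169.1  206.2] F [-3.1  1.8  6.1] w0.2
t44.02 [ 540.2 -169.1  206.2] F [-2.9  1.1  4.5] w-0.1
-79.1549943843987
```

View pics/s5.png

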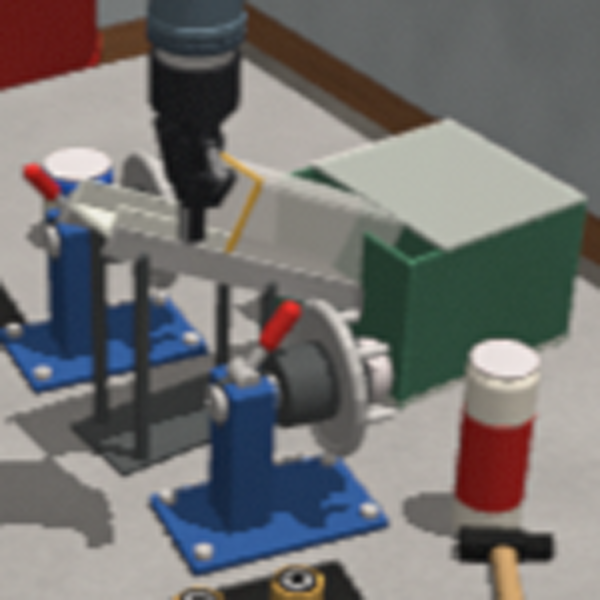

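```bash
python3 - <<'E'
from h import *
p=STAND["R"]
for a in (1.0,1.1,1.2,1.3):
    th=a-.645; q=wp(p,(-85+72*np.sin(th),0,170+72*np.cos(th))); u=proj("side",q); print(a,(u-[200,110])*4)
# go clear to the side and look at the right mat
env.move_ptp([430,150,380],down(np.pi/2)); st()
snap("top","t6",(275,175,365,265),6); snap("side","s6",(200,220,330,320),5)
E
```

```text
1.0 [270.49370038 302.67683999]
1.1 [277.15633921 303.94616505]
1.2 [283.44079718 305.89561287]
1.3 [289.28472388 308.50021524]
t46.25 [430.5 148.6 379.6] F [-0.1 -0.3 -0.6] w-0.1
```

View pics/t6.png

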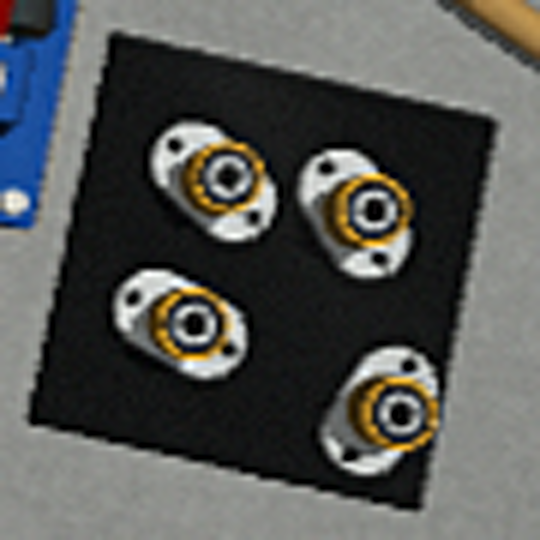

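View pics/s6.png

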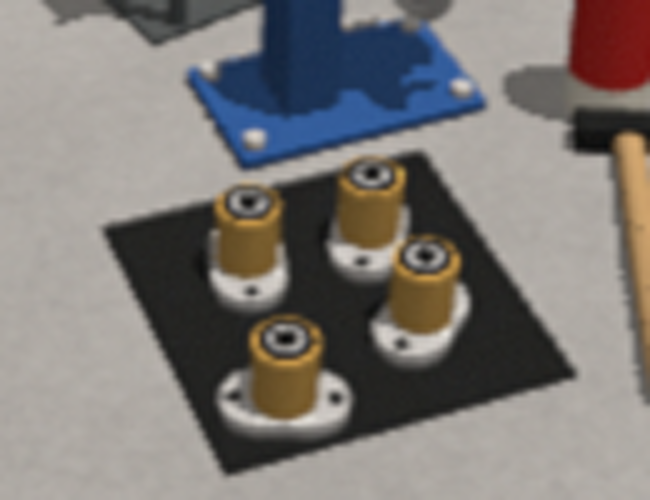

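A bearing on the right mat has been knocked already: the near-right one is now at (400,412) in the crop. Next I'll compute the poses of all four.

```bash
cat >> h.py <<'E'
def bearing(crop,top,h1,h2):
    x0,y0,s=crop; u=lambda X,Y:(x0+(X+.5)/s-.5,y0+(Y+.5)/s-.5)
    t=at("top",*u(*top),64)[:2]; a=at("top",*u(*h1),14)[:2]; b=at("top",*u(*h2),14)[:2]
    d=b-a; return t,(a+b)/2,np.linalg.norm(d),np.arctan2(d[1],d[0])
E
python3 - <<'E'
from h import *
c=(275,175,6)
B={}
for n,t,a,b in (("A",(228,177),(175,145),(254,217)),("B",(375,210),(327,167),(380,260)),("C",(195,324),(133,297),(229,350)),("D",(400,412),(408,365),(350,453))):
    r=bearing(c,t,a,b); B[n]=r; print(n,np.round(r[0],1),np.round(r[1],1),"hole dist %.1f yaw %.1f"%(r[2],np.degrees(r[3])))
for n in B:
  for off in (90,0):
    ang=B[n][3]+np.radians(off); o=[]
    for m in B:
        if m!=n:
            d=B[m][0]-B[n][0]; e=np.array([np.cos(ang),np.sin(ang)]); o.append((m,round(abs(d@e)),round(abs(-e[1]*d[0]+e[0]*d[1]))))
    print(n,off,o)
E
```

```text
A [ 487.4 -324.7] [ 487.7 -324.9] hole dist 65.9 yaw -131.2
B [ 469.9 -413.2] [ 469.8 -411.5] hole dist 65.8 yaw -149.6
C [ 399.4 -305.9] [ 399.3 -305.1] hole dist 67.3 yaw -117.4
D [ 350.4 -428.6] [ 350.1 -427.9] hole dist 65.1 yaw 146.9
A 90 [('B', 45, 78), ('C', 79, 44), ('D', 35, 168)]
A 0 [('B', 78, 45), ('C', 44, 79), ('D', 168, 35)]
B 90 [('A', 67, 60), ('C', 128, 7), ('D', 47, 111)]
B 0 [('A', 60, 67), ('C', 7, 128), ('D', 111, 47)]
C 90 [('A', 87, 24), ('B', 112, 63), ('D', 13, 131)]
C 0 [('A', 24, 87), ('B', 63, 112), ('D', 131, 13)]
D 90 [('A', 162, 58), ('B', 78, 92), ('C', 129, 26)]
D 0 [('A', 58, 162), ('B', 92, 78), ('C', 26, 129)]
```

```bash
cat >> h.py <<'E'
TH=30.
A0=58.
def slp(a,h,dy=0.):
    c5,s5=np.cos(.5),np.sin(.5); q=wp(CH,(a*c5+h*s5,dy,270-a*s5+h*c5)); return q
def chq(flip):
    n=np.array([np.sin(.5)*np.cos(CH[2]),np.sin(.5)*np.sin(CH[2]),np.cos(.5)]); a=CH[2]+np.pi/2+flip*np.pi
    return quat(-n,[np.cos(a),np.sin(a),0])
def pick(xy,yaw):
    env.grip(66); x,y=xy
    b=best_down([x,y,200],yaw+np.pi/2); env.move_ptp([x,y,200],down(b[1]))
    hit=env.servo_line([x,y,4+TH],v=150,until_force=8); 
    if hit: print("HIT on descent"); st(); return
    env.grip(35,45); s=st()
    env.servo_line([x,y,345],v=250); st()
def over():
    q0=np.array(env.get_state()["joint_positions"]); r=[]
    for f in (0,1):
        j=env.solve_ik(list(slp(A0,TH+90)),chq(f))
        if j is not None: r.append((np.abs(np.array(j)-q0).max(),f))
    f=min(r)[1]; print(r); env.move_ptp(list(slp(A0,TH+90)),chq(f)); st(); return f
E
python3 - <<'E'
from h import *
pick((399.4,-305.7),np.radians(-117.4))
over()
env.servo_line(list(slp(A0,TH+45)),v=150); st()
snap("top","t7",(180,120,260,220),6); snap("side","s7",(200,110,320,210),5)
E
```

```text
t50.36 [ 399.8 -305.8   34.8] F [-0.5  0.9  6.7] w43.2
t51.75 [ 398.7 -305.   343.7] F [-0.1  0.6 -4.7] w42.5
[(np.float64(1.3800702723386475), 0), (np.float64(1.493909983284044), 1)]
t53.12 [583.6   5.4 347.4] F [-0.1 -0.4 -4.6] w42.6
t53.58 [562.1   5.1 308.9] F [ 0.5 -0.4 -3.4] w42.8
```

View pics/t7.png

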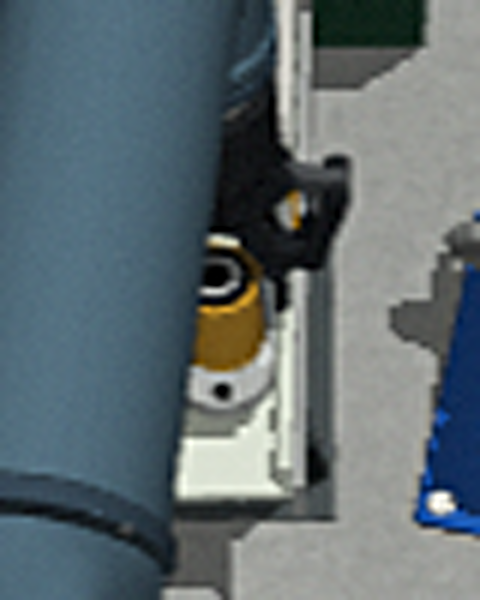

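View pics/s7.png

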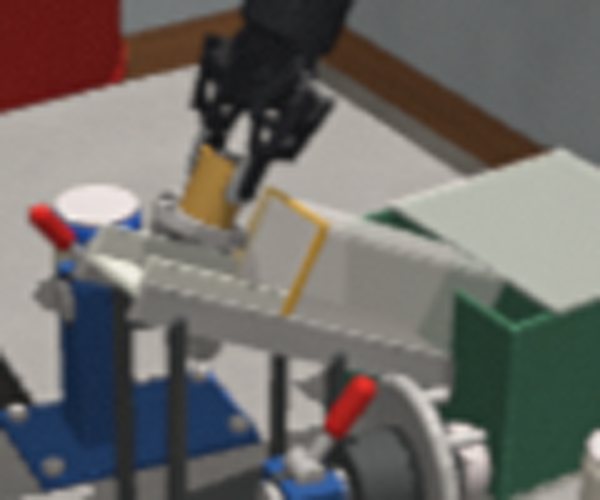

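The bearing is lengthwise and parallel to the slide, with its uphill bolt hole at (222,390). I'll lower it with a force guard.

```bash
python3 - <<'E'
from h import *
x,y=180+(222.5)/6-.5,120+390.5/6-.5
q=slp(A0-33,45+10); p=at("top",x,y,q[2]); print("hole seen",p,"pred",q)
print(env.servo_line(list(slp(A0,TH+10)),v=100,until_force=5)); st()
print(env.servo_line(list(slp(A0,TH-4)),v=30,until_force=5)); s=st()
n=slp(0,1)-slp(0,0); print("h",(np.array(s["position"])-slp(A0,0))@n-TH)
snap("side","s8",(200,110,320,210),5)
E
```

```text
hole seen [523.65523362   3.28468447 306.28140244] pred [523.53492128   3.65559894 306.28140244]
False
t54.17 [545.8   4.9 277.9] F [ 0.1  0.1 -4.4] w42.9
True
t54.57 [541.2   4.3 268.4] F [ 3.4 -0.3  3.8] w42.8
h 0.22533124893274348
```

View pics/s8.png

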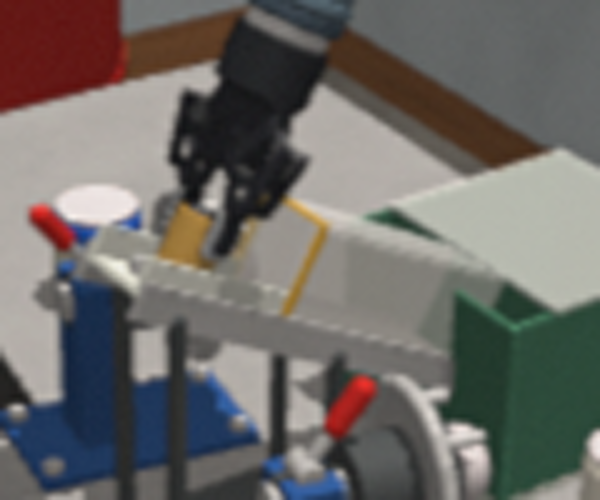

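It is seated on the slide floor, at h = 0.2 mm. I'll release it.

```bash
python3 - <<'E'
from h import *
env.grip(66); env.servo_line(list(slp(A0,TH+90)),v=200); st()
env.move_ptp([430,150,380],down(np.pi/2)); st()
snap("side","s9",(180,110,360,240),4); snap("top","t9",(175,35,375,265),3)
E
```

```text
t55.58 [583.1   6.9 346.5] F [-0.3 -0.1 -0.7] w66.0
t56.46 [430.3 149.3 379.6] F [0.6 0.3 0.1] w66.3
```

View pics/s9.png

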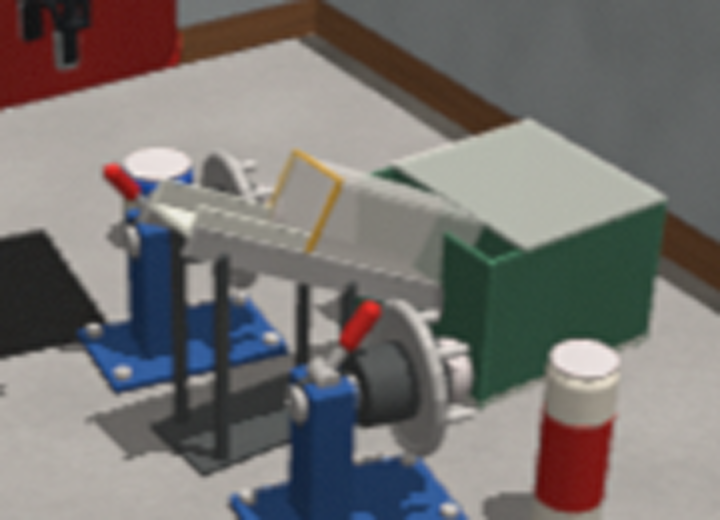

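View pics/t9.png

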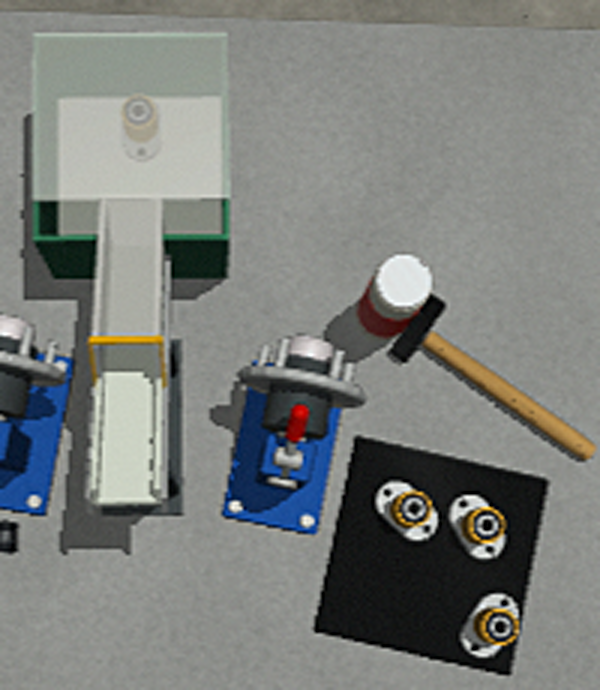

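The first bearing stands in the catch box at (140,120), and the other three on the mat haven't moved. On to the next.

```bash
cat >> h.py <<'E'
def cycle(xy,yaw,name):
    pick(xy,yaw)
    w=env.get_state()["grip_width"]
    if w<40 or w>47: print("GRASP?"); return
    over(); env.servo_line(list(slp(A0,TH+10)),v=150)
    hit=env.servo_line(list(slp(A0,TH-4)),v=30,until_force=5); s=st()
    n=slp(0,1)-slp(0,0); h=(np.array(s["position"])-slp(A0,0))@n-TH; print("hit",hit,"h",h)
    if h>4: print("NOT SEATED"); return
    env.grip(66); env.servo_line(list(slp(A0,TH+90)),v=200)
    env.move_ptp([430,150,380],down(np.pi/2)); st()
    snap("top",name,(175,35,375,265),3)
E
python3 - <<'E'
from h import *
cycle((487.5,-324.8),np.radians(-131.2),"t10")
E
```

```text
t60.21 [ 488.  -325.1   35. ] F [-0.7  1.3  5.3] w42.5
t61.60 [ 486.9 -324.1  343.6] F [-0.7  0.2 -4.9] w42.4
[(np.float64(1.5158227077316726), 0), (np.float64(1.301143140040275), 1)]
t62.91 [583.4   5.2 347.6] F [ 0.4 -0.8 -4.1] w42.9
t63.98 [541.2   4.  268.5] F [ 1.9 -1.3  4. ] w43.1
hit True h 0.33353898718968367
t66.96 [430.1 149.8 379.7] F [-0.2  0.4 -0.5] w65.9
```

View pics/t10.png

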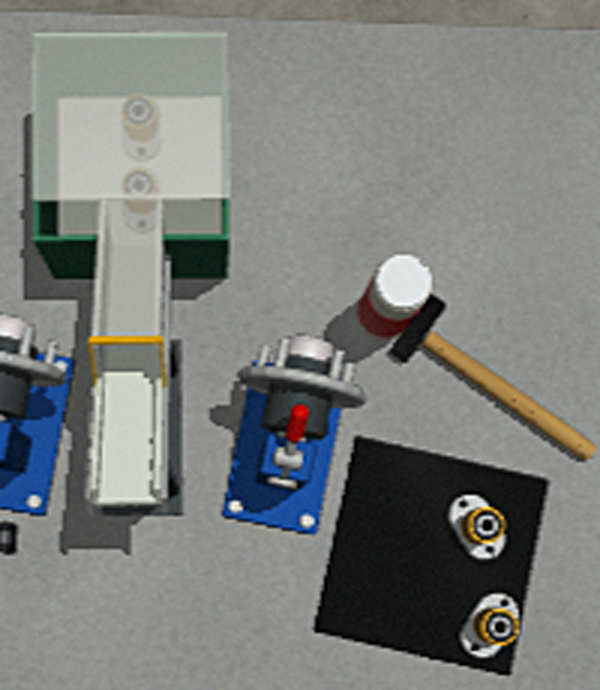

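```bash
cat >> h.py <<'E'
def inch(p):
    c,s=np.cos(CH[2]),np.sin(CH[2]); d=np.array(p[:2])-CH[:2]; return np.round([c*d[0]+s*d[1],-s*d[0]+c*d[1]],1)
E
python3 - <<'E'
from h import *
u=lambda X,Y:(175+(X+.5)/3-.5,35+(Y+.5)/3-.5)
for t,h in (((138,110),(142,152)),((138,184),(141,224))):
    for b in (0,5,20,60): print(b,"top",inch(at("top",*u(*t),60+b)),"near hole",inch(at("top",*u(*h),10+b)))
E
python3 - <<'E'
import cv2
im=cv2.imread("pics/t10_raw.png"); cv2.imwrite("pics/t10z.png",cv2.resize(im[40:135,180:260],None,fx=6,fy=6,interpolation=cv2.INTER_CUBIC))
E
```

```text
0 top [496.2  -6.9] near hole [461.1  -8.1]
5 top [494.2  -7.2] near hole [459.3  -8.3]
20 top [488.1  -8. ] near hole [453.7  -9.1]
60 top [471.8 -10.1] near hole [439.  -11.1]
0 top [402.3  -4.8] near hole [367.1  -4.7]
5 top [400.6  -5.1] near hole [365.6  -5. ]
20 top [395.5  -5.9] near hole [361.   -5.8]
60 top [381.9  -8.1] near hole [348.8  -7.9]
```

View pics/t10z.png

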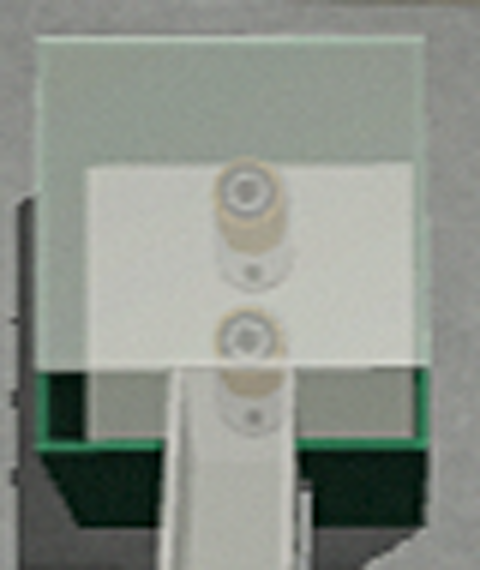

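The two bearings stand upright on the box floor at chute x ≈ 496 and 402, both well inside the limits. Next is B.

```bash
python3 - <<'E'
from h import *
cycle((469.9,-412.5),np.radians(-149.6),"t11")
snap("top","t11z",(180,40,260,135),6)
snap("side","s11",(230,110,360,220),5)
E
```

```text
t70.93 [ 470.4 -412.8   35. ] F [0.3 1.  5.6] w42.7
t72.33 [ 469.5 -411.8  343.5] F [-0.4 -0.5 -3.7] w42.6
[(np.float64(1.6047166153076362), 0), (np.float64(1.3081136868367742), 1)]
t73.93 [583.4   5.3 347.6] F [-0.  -0.9 -4. ] w42.9
t75.01 [541.2   4.  268.5] F [ 2.8 -0.9  3.4] w43.1
hit True h 0.3113413660075395
t78.00 [430.1 149.7 379.7] F [0.3 0.6 0.3] w66.2
```

View pics/t11.png

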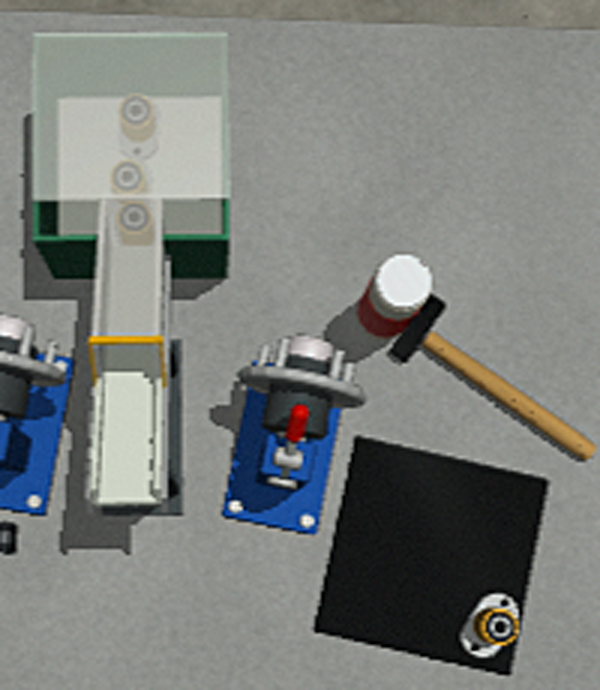

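View pics/t11z.png

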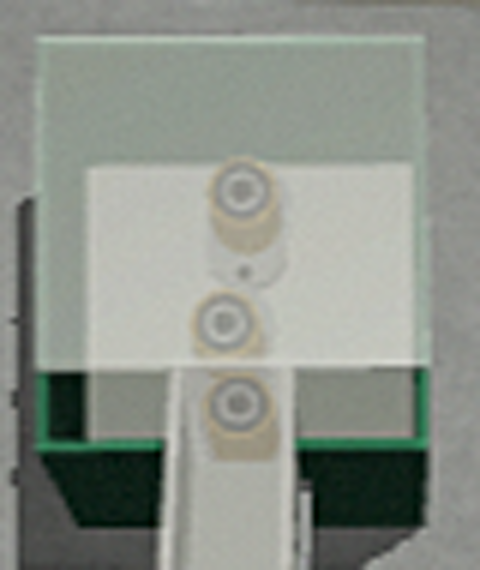

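```bash
python3 - <<'E'
from h import *
u=lambda X,Y:(180+(X+.5)/6-.5,40+(Y+.5)/6-.5)
for t in ((241,190),(224,322),(238,403)):
    for z in (60,75,100,120,150): print(t,z,"top",inch(at("top",*u(*t),z)))
env.dwell(0.3); snap("top","t12z",(205,80,235,120),16)
E
```

```text
(241, 190) 60 top [496.6  -3.5]
(241, 190) 75 top [490.5  -4.3]
(241, 190) 100 top [480.4  -5.8]
(241, 190) 120 top [472.2  -6.9]
(241, 190) 150 top [460.   -8.6]
(224, 322) 60 top [413.    8.7]
(224, 322) 75 top [407.8   7.8]
(224, 322) 100 top [399.1   6.2]
(224, 322) 120 top [392.2   4.9]
(224, 322) 150 top [381.7   2.9]
(238, 403) 60 top [361.8   1.3]
(238, 403) 75 top [357.1   0.4]
(238, 403) 100 top [349.4  -1.1]
(238, 403) 120 top [343.1  -2.3]
(238, 403) 150 top [333.8  -4.1]
```

View pics/t12z.png

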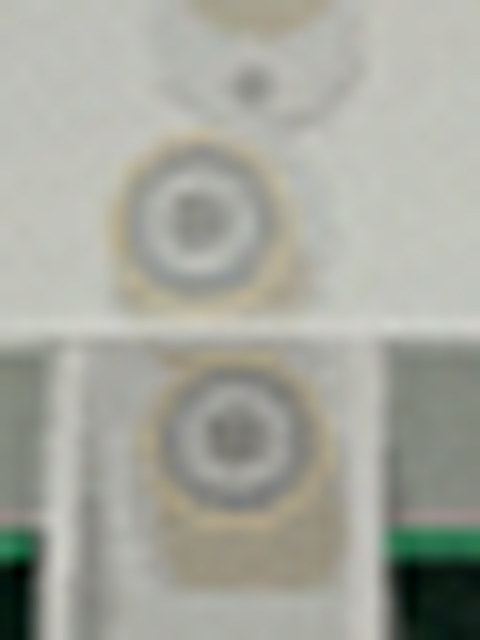

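View pics/s11.png

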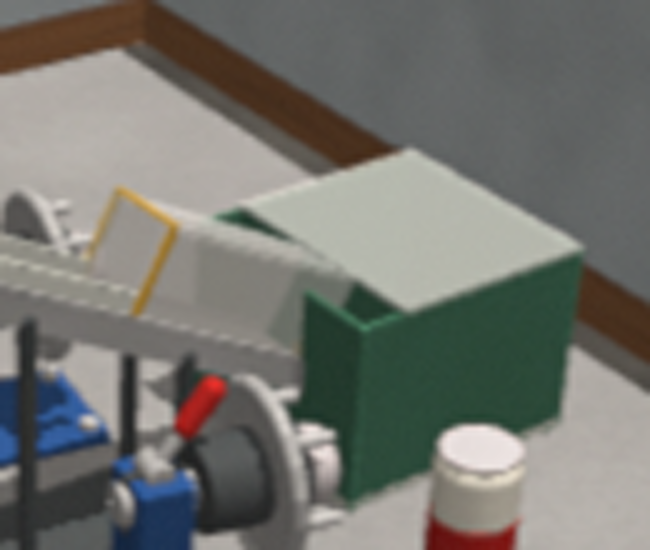

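```bash
python3 - <<'E'
from h import *
ims=[env.camera("top").astype(float) for _ in range(6)]; im=np.mean(ims,0)[75:130,195:245,::-1]
cv2.imwrite("pics/avg.png",np.clip((cv2.resize(im,None,fx=11,fy=11,interpolation=cv2.INTER_CUBIC)-128)*2.2+110,0,255).astype(np.uint8))
ims=[env.camera("side").astype(float) for _ in range(4)]; im=np.mean(ims,0)[140:200,240:330,::-1]
cv2.imwrite("pics/avgs.png",np.clip((cv2.resize(im,None,fx=8,fy=8,interpolation=cv2.INTER_CUBIC)-140)*2.0+120,0,255).astype(np.uint8))
E
```

```text
(no output)
```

View pics/avg.png

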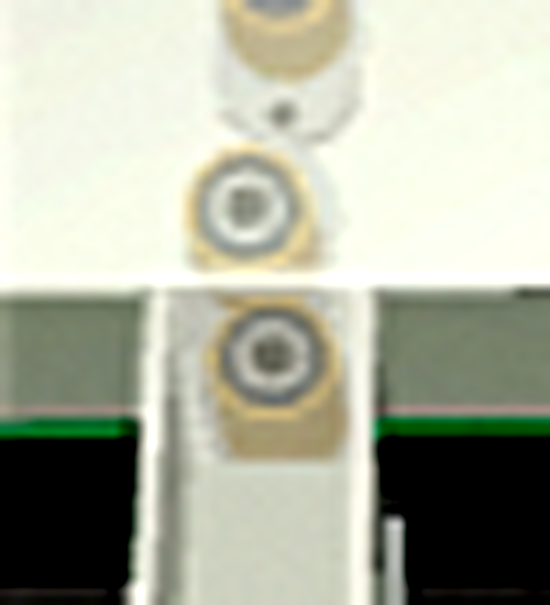

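View pics/avgs.png

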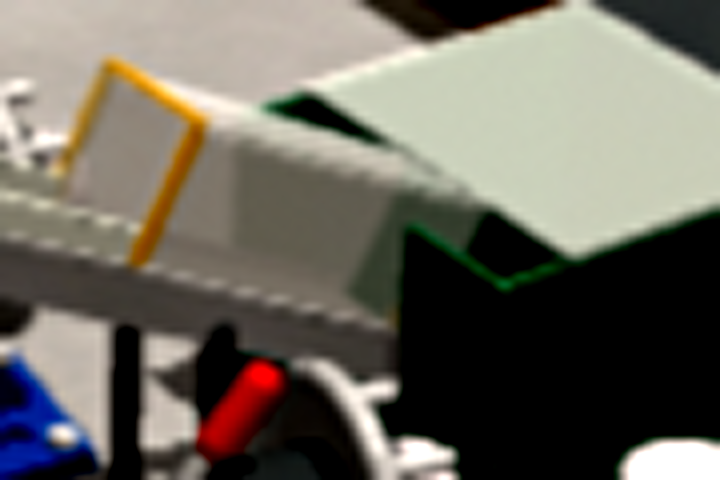

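In the stretched top view, the third bearing's lower part is cut off by the straight edge of the slide's end at (230–345,460). So it has dropped below the slide end and is in the box, at chute x ≈ 358. Bearing D hasn't moved, so it goes next.

```bash
python3 - <<'E'
from h import *
cycle((350.2,-428.2),np.radians(146.9),"t13")
ims=[env.camera("top").astype(float) for _ in range(6)]; im=np.mean(ims,0)[60:130,195:245,::-1]
cv2.imwrite("pics/avg2.png",np.clip((cv2.resize(im,None,fx=8,fy=8,interpolation=cv2.INTER_CUBIC)-128)*2.0+110,0,255).astype(np.uint8))
snap("side","s13")
E
```

```text
t82.98 [ 350.6 -428.8   35. ] F [-0.3  1.8  5. ] w43.0
t84.38 [ 349.7 -427.4  343.7] F [ 0.2 -1.  -4. ] w42.8
[(np.float64(0.6302819258795029), 0), (np.float64(3.2691375856490055), 1)]
t86.18 [583.3   4.7 348.1] F [-0.1 -0.1 -4. ] w42.8
t87.26 [541.2   4.1 268.6] F [2.2 0.3 2.7] w42.6
hit True h 0.4158667125084037
t89.18 [430.3 149.8 379.9] F [-0.3 -0.6  0.8] w65.9
```

View pics/t13.png

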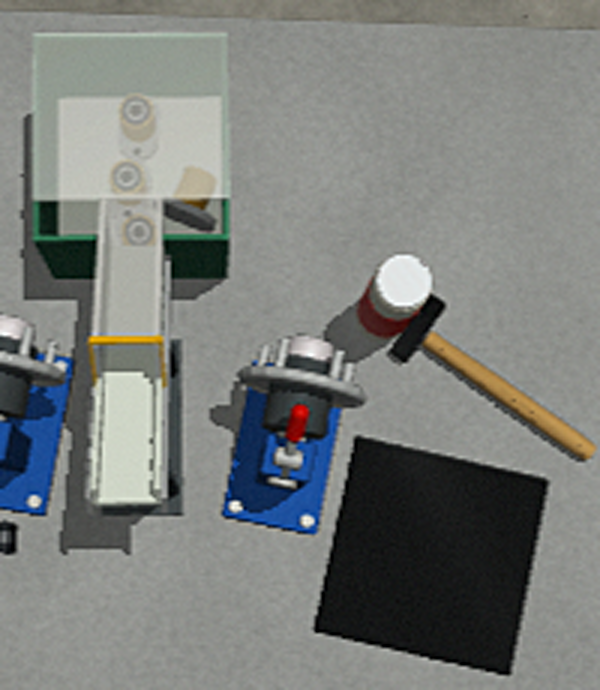

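View pics/avg2.png

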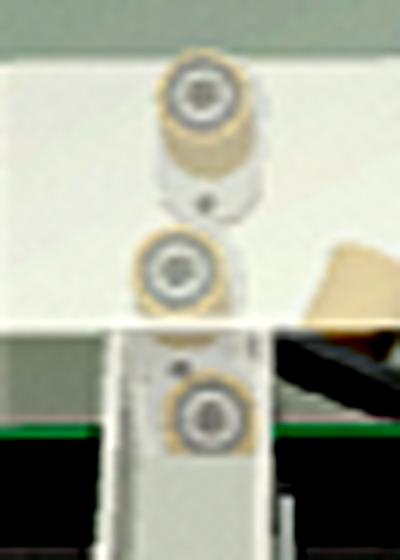

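View pics/s13.png

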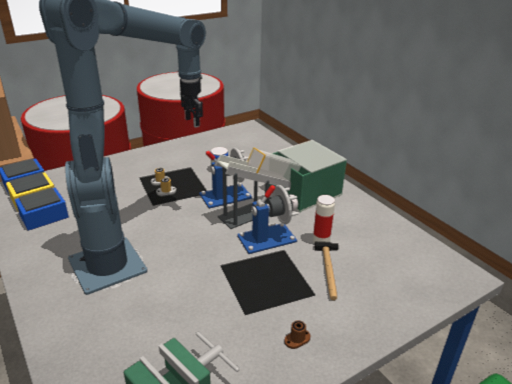

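```bash
python3 - <<'E'
from h import *
u=lambda X,Y:(195+(X+.5)/8-.5,60+(Y+.5)/8-.5)
for t in ((204,94),(177,268),(208,418)): print([inch(at("top",*u(*t),z)) for z in (60,90)])
v=lambda X,Y:(175+(X+.5)/3-.5,35+(Y+.5)/3-.5)
print("lying",[inch(at("top",*v(193,200),z)) for z in (25,60)])
env.dwell(0.5); st(); snap("top","t14",(175,35,260,135),6)
snap("top","t15",(75,130,205,260),5)
E
```

```text
[array([496.4,  -4.7]), array([484.2,  -6.3])]
[array([413.7,   9.6]), array([403.3,   7.6])]
[array([342.7,  -3.1]), array([333.7,  -4.8])]
lying [array([391.9, -71.5]), array([380.5, -71.8])]
t90.08 [430. 150. 380.] F [-0.  -1.2  0.7] w65.6
```

View pics/t14.png

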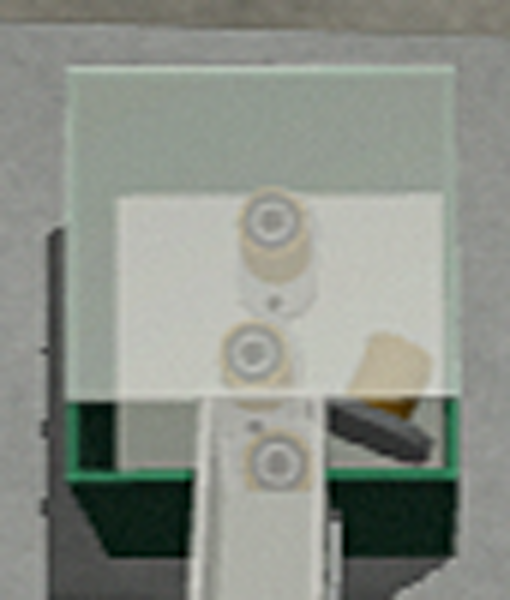

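View pics/t15.png

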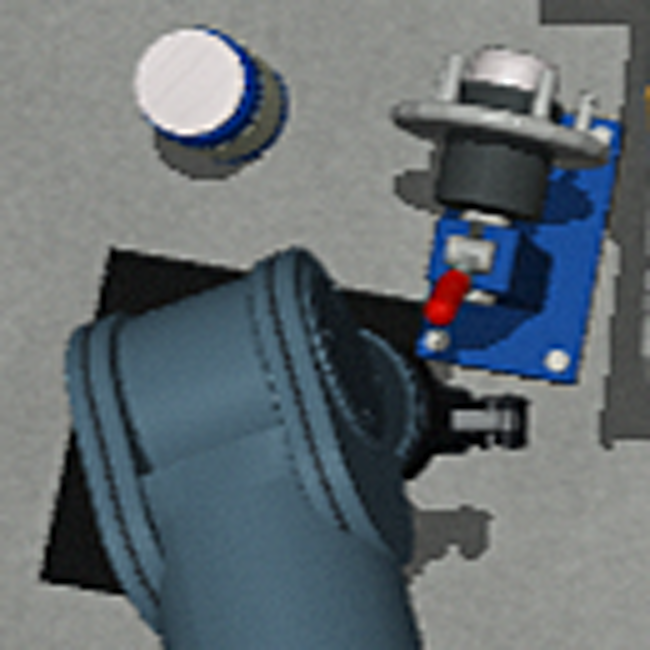

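All four bearings are in the box and at rest, and the left mat and lever look unchanged. The arm is clear, so I'm handing in.

```bash
python3 - <<'E'
from station import env
print(env.hand_in(), env.get_state()["t"])
E
```

```text
the job is handed in; nothing more can be done
the job is handed in; nothing more can be done
```

The job is done and handed in at about 90 s of the 210 s allowed; no verdict is reported, so what follows rests on my own checks.

- **Rocking:** I rocked both hubs to and fro twice at about 10 N each way, left first. The left hub sprang about ±1.5 mm, so it is sound. The right hub ran loosely over 9.5 mm between hard stops, so it is the worn one.
- **Clamp lever:** I threw the right lever to its stop; in the picture it reads about 1.3 rad.
- **Bearings:** All four from the right mat went down the chute flange down and lengthwise. One of them had been knocked aside earlier, so I located the bearings afresh before picking any up.

**Last checks:**
- **Catch box:** All four bearings rest inside it, at chute x of about 343, 386, 414 and 496 mm, against limits of 310 to 540. One lies on its side to the right. The one at 343 mm stands just under the slide's end, and I took its height as on the box floor; if it sits higher, its x is about 334.
- **Left side:** The sound hub's lever is still clamped. Its two bearings stand where they were in the side view; the arm hid that mat from the top camera.
- **Bystanders:** The tin, can, mallet and brown look-alike looked unmoved, judged by eye from the pictures.
- **Arm:** It was clear of everything, with no contact force beyond about 1 N of sensor noise. No check failed.

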